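Close the spice drawers and press the tin lid home

TASK

Close up this kitchen corner against the ants: push both drawers of the little spice cabinet fully shut, and press the one tin lid that is standing proud down until it is fully seated on its tin. Only touch and push with the fingertips: do not pull a drawer or the lid further open and do not lift or carry anything, and leave the tins, the glass and the tumbler standing where they are. Finish with the hand clear of everything.

Things in the scene. Friction and masses are not known exactly. Their poses are not given: they have to be found in the camera images.
- cabinet: low wooden spice cabinet fixed to the shelf, 170 deep (its x) x 300 wide (its y) x 100 high, in mm. Origin at the centre of its underside; its x axis points horizontally from the front to the back, the way in which the drawers shut; y to its left as the robot sees it; z up. Two drawers side by side fill its front. It stands yawed up to 0.2 rad.
- left_drawer (a joint): how far the left drawer (cabinet +y side) is pulled out, in m: 0 is fully shut against a hard stop, starts at 0.06 to 0.09, end of travel 0.13. It slides along the cabinet's x axis with about 2 N of friction, stays where it is left, and has no spring or catch.
- right_drawer (a joint): the same for the right drawer (cabinet -y side).
- left_drawer_handle (a point): middle of the left drawer's steel bar handle, moving with the drawer. Level bar 10 thick, 80 long along cabinet y, 60 above the shelf, axis 35 in front of the drawer face, held by an arm at each end. Face: flat wood, 144 wide, 2 to 94 above the shelf. Push on bar or face, along cabinet +x. When shut, this point is at cabinet x = -132, y = +75.
- right_drawer_handle (a point): the same for the right drawer (when shut: cabinet x = -132, y = -75).
- loose_tin: round steel tin, 78 diameter, body 46 high, the upper tin of one of the two stacks; origin at the centre of its underside, 60 above the shelf, z up. Its lid is the one standing proud. It rests loose on base_tin_1. About 0.3 to 0.65 kg.
- raised_lid (a joint): how far the lid of loose_tin stands proud, in m: 0 is fully seated against a hard stop, starts at 0.009 to 0.014, end of travel 0.022. It slides straight along the tin's axis with about 7 N of friction (snug press fit), with no spring, and stays where it is left.
- lid_top (a point): centre of the flat top of that lid, moving with it: a plain steel disc 84 diameter, 14 thick, with a narrower dark collar showing under it while it is proud. Seated, its top is 60 above the tin's underside, 120 above the shelf.
- base_tin_1: tin under loose_tin, the same shape with its lid seated (84 diameter, 60 high), loose on the shelf; origin at the centre of its underside. To be left in place.
- shut_tin: upper tin of the other stack, lid fully seated, 84 diameter and 60 high; origin at the centre of its underside, 60 above the shelf. To be left alone.
- base_tin_2: tin under shut_tin, the same size, loose on the shelf; origin at the centre of its underside. To be left alone.
- shaker: empty clear glass shaker, 72 diameter at the mouth, 120 high, standing loose; origin at the centre of its underside. To be left alone.
- tumbler: small steel tumbler, 64 diameter at the mouth, 85 high, standing loose; origin at the centre of its underside. To be left alone.
Things that resemble listed ones, but are neither listed nor needed, are in the scene too. What is shaped like the loose_tin but green is not meant. What is shaped like the base_tin_1 but pink is not meant.

How it is judged:
By the outcome, as a careful person would: the job done as asked, in the order asked, and still so for the second after the job is handed in, with the robot touching nothing.
It also fails if it takes over 58 s, if anything falls off the work surface, if the arm or the gripper's body presses on something with over 40 N, if the wrist force passes 120 N, or if a joint passes its speed limit or range.

ROBOT

A 6-joint arm with a two-finger parallel gripper is mounted at the origin on the work surface. World frame = base frame: x ahead of the robot, y to its left, z up, the work surface at z = 0. Lengths are in mm, angles in rad, forces in N, time in s.
With the tool pointing down it reaches from about 300 to 775 mm from the base axis. Payload 14.6 kg.
Tool frame: the origin (TCP) lies midway between the tips of the shut fingers; the grasp point (between the pads) lies grasp_offset behind it (grasp_offset is the distance from the TCP to the grasp point, in mm); z points along the fingers, y is the line along which they close (so a half turn about z gives the same grasp; the last joint's range is limited). The gripper opens to 94 mm and grips with 3 to 60 N. Pads are 16 mm wide; open, the fingers measure 119 mm over their backs; the gripper's body (75 mm by 177 mm) begins 78 mm behind the grasp point.
Start: joints at [-1.178, 0.3, 1.521, -0, 1.321, -0.067], TCP at [244.065, -492.871, 169.846] pointing down, gripper open.
Joint ranges: [-3.03, 3.03], [-0.79, 2.21], [0.23, 2.52], [-1.04, 4.18], [0, 3.07], [-2.55, 2.55]. Speed limits (rad/s): [2.22, 2.22, 2.57, 3.14, 3.14, 3.14].

INTERFACE

Orientations are given as [roll, pitch, yaw] about the fixed x, y, z axes, in that order (R = Rz(yaw) Ry(pitch) Rx(roll)).
In Python, from cell import * gives the robot as it stands. The module is installed in compiled form; this text tells all that it offers.
- The arm moves only by the shell command python3 -m jog 'ROWS' [FORCE]. ROWS is JSON, a list of rows, each a list of 3 entries, a list of its own where there are three numbers: the finger opening in mm, from 0 to 94, then the shift along the tool's x, y, z in units of 50 mm (1.0 is 50 mm), then the turn about the tool's z in units of 180 degrees (1.0 is 180 degrees). In form: [[fingers, [dx, dy, dz], twist], ...]. A call has 1 to 20 rows; each row shifts and turns the commanded pose from where the row before left it, along the tool's axes as they then stand; what a row does not reach is not made up. A row lasts 1/10 s, in which the tool goes at most 50 mm and 8.59 degrees, less where a joint would pass 70% of its speed; a pose out of reach is approached as far as the arm can. A call with a number of a shift or a turn outside -1 to 1 is refused whole. A call with a gripper value outside its range is refused whole. The fingers move at their own pace and stop on an object; FORCE is the grip in N (left out, the last holds). Time passes only in rows, so rows that do not move let the fingers close. It gives the time, the measured TCP pose, the force, the opening and the grip force at its end, in the units of the state.
- read_state(): the state, without advancing time (a new reading comes with each control period).
- camera(name): name is "scene" or "side" or "wrist"; returns the picture (420x560x3 uint8, red, green, blue); there is no depth.
- calibration(name): a dict with "mtx" (3x3 intrinsics, pixels), "cam_to_world" (4x4, takes a point from camera to world coordinates); the wrist camera has in their place "hand_eye" (4x4, takes a point from camera to tool coordinates, whose origin is the TCP and whose axes are the flange's). Camera axes: x right, y down, z forward; pixel columns grow to the right and rows downward; lengths in mm; the calibration is good to about 2 mm. A picture is of the moment at which its call begins: read the wrist's pose just before it. calibration takes no time and is no camera call.
- sign_off(): hands the job in; it is judged then, once.
Trained networks look in the newest picture that a camera, given by its name, has taken for a name from the list of things; names that differ only in an ending like _2 or _b are one class to them, and where a whole thing is asked for, a point or a joint stands for the part that bears it (a point fixed in the world has none). Each returns a list of dicts, best first, with "conf" (0 to 1); they miss things now and then, are a little off and sometimes report something else, mostly with a low value. They report only what shows in the picture. A call takes as long as a camera call. They do not tell look-alikes from the thing itself.
- regions_of(camera, query): "pixels" (420x560 bool, what is visible of it) and "rect" ([centre column, centre row, width, height] in pixels, round what is visible of it).
The state is a dict: "clock": time; "joints": joint angles; "qd": joint speeds; "effort": joint torques, N m; "eef_pos": TCP position; "eef_rot": TCP orientation; "wrist_force": force on the tool from outside, world axes, zero at the start; "moment": the same for the moment, N m; "finger_gap": finger opening in mm; "finger_force": force on a finger pad.
Only numpy, scipy, OpenCV 4.12 (cv2) and the standard library are available. Lean on these libraries where they do the work, as an engineer would, in place of code of your own. Each camera call takes 0.05 s, during which the arm holds its last target. There are 200 camera calls.

## Working session

There is one attempt and no reset: what is moved stays moved. The work goes in short steps, Python scripts to look and compute and a shell command to move; the robot and the scene stay as the last step left them, time stands still between calls to the robot, and variables do not carry over. Pictures are saved under pics/ and viewed, at most 10 in all, crops included, and the job is handed in when it is done.

```bash
mkdir -p pics; python3 - <<'E'
from cell import *
import cv2, numpy as np
s=read_state(); print(s)
for n in("scene","side"):
    im=camera(n); cv2.imwrite(f"pics/{n}0.png",im[:,:,::-1])
    c=calibration(n); print(n,np.round(c["mtx"],1).tolist(),np.round(c["cam_to_world"],3).tolist())
    for q in("cabinet","left_drawer_handle","loose_tin","base_tin_1","lid_top","shaker","tumbler"):
        for r in regions_of(n,q): print(n,q,round(r["conf"],2),np.round(r["rect"]).tolist())
print(calibration("wrist"))
E
```

```text
{'clock': 0.0, 'joints': array([-1.17757071e+00,  3.00459135e-01,  1.52161312e+00,  1.26508530e-05,
        1.32069712e+00, -6.65856689e-02]), 'qd': array([ 0.00129385, -0.00025015, -0.00143136,  0.00159684, -0.00011789,
       -0.0009632 ]), 'effort': array([ 2.79213069e-03, -5.31800258e+01, -3.52733982e+01,  7.09813088e-02,
        2.44384323e-02, -8.89295166e-05]), 'eef_pos': array([ 243.96443516, -492.57741516,  169.27936713]), 'eef_rot': array([-3.14041936e+00, -9.05212495e-05,  4.59808092e-01]), 'wrist_force': array([-0.25414097, -0.39226866,  1.42715412]), 'moment': array([-0.02261983, -0.02388028,  0.01404997]), 'finger_force': 0.0, 'finger_gap': 93.9175950954592}
scene [[394.2, 0.0, 287.4], [0.0, 394.2, 211.4], [0.0, 0.0, 1.0]] [[-0.353, 0.783, -0.513, 1106.308], [0.936, 0.286, -0.207, 136.609], [-0.015, -0.553, -0.833, 997.119], [0.0, 0.0, 0.0, 1.0]]
scene cabinet 0.58 [398.0, 294.0, 156.0, 141.0]
scene cabinet 0.42 [199.0, 176.0, 29.0, 26.0]
scene left_drawer_handle 0.74 [440.0, 264.0, 61.0, 53.0]
scene loose_tin 0.9 [202.0, 178.0, 33.0, 40.0]
scene loose_tin 0.77 [166.0, 
[... 878 characters left out ...]
]
side base_tin_1 0.67 [317.0, 167.0, 32.0, 22.0]
side lid_top 0.55 [333.0, 125.0, 28.0, 20.0]
side shaker 0.68 [214.0, 206.0, 34.0, 53.0]
side tumbler 0.88 [236.0, 174.0, 22.0, 40.0]
{'mtx': array([[297.92654633,   0.        , 279.41933126],
       [  0.        , 297.92654633, 211.0379699 ],
       [  0.        ,   0.        ,   1.        ]]), 'hand_eye': array([[ 1.07210881e-03, -9.73225813e-01, -2.29848576e-01,
         6.71290087e+01],
       [ 9.99999425e-01,  1.04547442e-03,  2.37658637e-04,
        -4.74415005e-01],
       [ 9.00528846e-06, -2.29848699e-01,  9.73226374e-01,
        -2.14454075e+02],
       [ 0.00000000e+00,  0.00000000e+00,  0.00000000e+00,
         1.00000000e+00]])}
```

View pics/scene0.png

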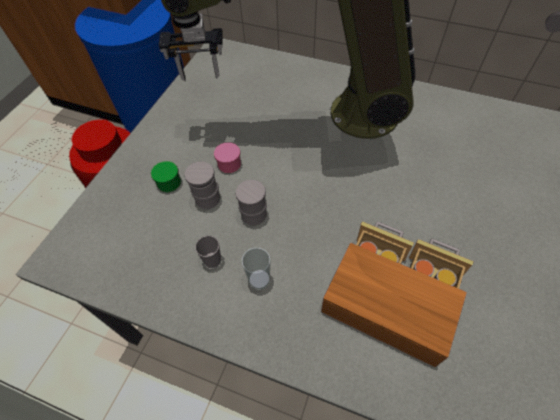

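View pics/side0.png

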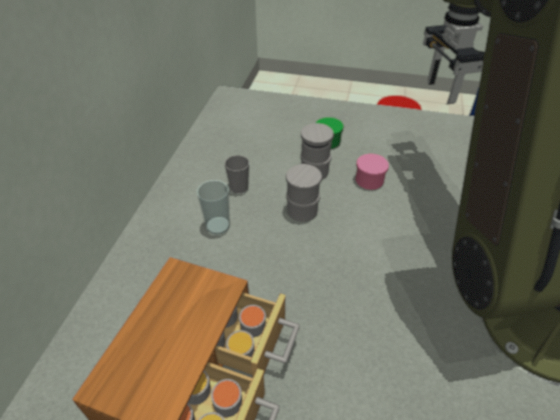

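The scene view shows two grey stacks, at (202,185) and (251,200). It also shows a green tin at (166,177), a pink one at (228,157), the tumbler at (208,252), the shaker at (257,270) and the cabinet at (395,300) with both drawers out. In the side view the stacks are at (317,150) and (303,192). I'll enlarge the stacks and the cabinet to pick out the proud lid.

```bash
python3 - <<'E'
import cv2,numpy as np
a=cv2.imread("pics/scene0.png");b=cv2.imread("pics/side0.png")
r=lambda i,x,y,w,h:cv2.resize(i[y:y+h,x:x+w],(400,300),interpolation=cv2.INTER_CUBIC)
cv2.imwrite("pics/crop1.png",np.vstack([np.hstack([r(a,175,140,120,90),r(b,265,115,120,90)]),np.hstack([r(a,310,215,180,150)[:, :],r(b,80,250,226,170)])]))
E
```

```text
(no output)
```

View pics/crop1.png

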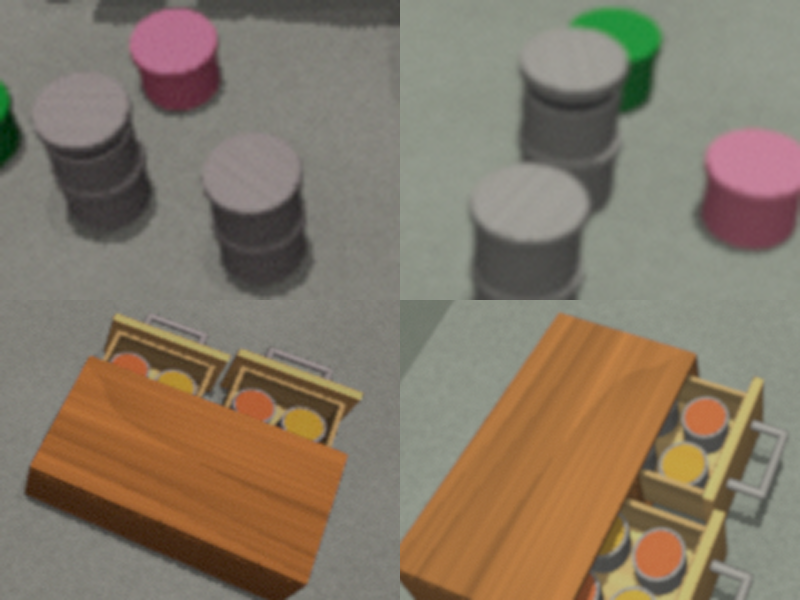

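Lid candidates are the stack at scene (200,173) / side (317,134) and the stack at scene (251,192) / side (304,176). The green and pink tins are excluded. Only the first shows a dark, narrower collar under its lid in both views, so that one is loose_tin. Next I'll locate everything.

```bash
cat > h.py <<'E'
from cell import *
import numpy as np
from scipy.optimize import least_squares
C={n:calibration(n) for n in("scene","side")}
def ray(n,p):
    c=C[n];T=c["cam_to_world"];d=T[:3,:3]@np.linalg.solve(c["mtx"],[*p,1]);return T[:3,3],d
def onz(n,p,z):
    o,d=ray(n,p);return o+d*(z-o[2])/d[2]
def tri(p,q):
    o,d=ray("scene",p);o2,d2=ray("side",q);t=np.linalg.lstsq(np.c_[d,-d2],o2-o,rcond=None)[0]
    return (o+d*t[0]+o2+d2*t[1])/2,np.linalg.norm(o+d*t[0]-o2-d2*t[1])
def proj(n,P):
    c=C[n];W=np.linalg.inv(c["cam_to_world"]);p=c["mtx"]@(W[:3,:3]@np.asarray(P,float)+W[:3,3]);return p[:2]/p[2]
E
python3 - <<'E'
from h import *
np.set_printoptions(precision=1,suppress=True)
print("raised",tri((199.6,173.3),(316.9,133.6)),onz("scene",(199.6,173.3),131),onz("side",(316.9,133.6),131))
print("shut",tri((250.6,191.6),(303.7,175.9)),onz("scene",(250.6,191.6),120))
def cab(v,p):
    x,y,a=v; return [x+np.cos(a)*p[0]-np.sin(a)*p[1],y+np.sin(a)*p[0]+np.cos(a)*p[1],p[2]]
obs=[("scene",(-85,-150,100),(353.7,244)),("scene",(-85,150,100),(465.7,293.5)),("scene",(85,150,100),(443.6,353)),("scene",(85,-150,100),(323.5,297.5)),("side",(85,-150,100),(171.5,258.5)),("side",(-85,-150,100),(247.8,280.6))]
f=lambda v:np.concatenate([proj(n,cab(v,P))-p for n,P,p in obs])
r=least_squares(f,[600,200,0],x_scale=[100,100,.1],loss="soft_l1");v=r.x;print("cab",v,"yaw",round(v[2],3),f(v))
def loc(P):
    d=P[:2]-v[:2];c,s=np.cos(v[2]),np.sin(v[2]);return c*d[0]+s*d[1],-s*d[0]+c*d[1]
for nm,c,p in(("R","scene",(389.7,228.5)),("L","scene",(445.5,245)),("R","side",(292.6,342.4))):
    P=onz(c,p,60);print(nm,c,P,np.array(loc(P)))
print("sh",onz("scene",(257,283),0),"tum",onz("scene",(208,243),85))
print("green",onz("scene",(166,170),60),"pink",onz("scene",(228,153),60))
E
```

```text
raised (array([ 534.9, -359.8,  127.5]), np.float64(1.0248053314661831)) [ 537.7 -357.4  131. ] [ 534.  -355.7  131. ]
shut (array([ 538.1, -201.2,  117.4]), np.float64(0.6186875907779104)) [ 540.1 -199.9  120. ]
cab [689.9 239.5  -0.1] yaw -0.134 [-2.6 -2.3  1.7 -0.3  3.9  5.6 -0.7 -0.6 -0.8 -2.3  0.6  0.3]
R scene [485.6 189.2  60. ] [-195.7  -77.1]
L scene [485.2 340.4  60. ] [-216.4   72.7]
R side [480.8 186.4  60. ] [-200.2  -80.5]
sh [ 739.1 -106.1    0. ] tum [ 711.1 -251.7   85. ]
green [ 514.9 -501.9   60. ] pink [ 386.4 -351.5   60. ]
```

The proud lid is at about (535,-358) with its top near z 129. The cabinet is at about (690,240), yaw -0.134, with the right drawer roughly 66 mm out and the left roughly 84 mm. I'll turn, close the fingers and travel to the right drawer.

```bash
python3 -m jog '[[0,[0,0,0],0.038],[0,[0,0,0],0.038],[0,[0,0,0],0.038],[0,[0,0,0],0.038],[0,[0,0,0],0.038],[0,[0.1,-0.4,0],0],[0,[0.1,-0.7,0],0],[0,[0.1,-0.7,0],0],[0,[0.1,-0.7,0],0],[0,[0.1,-0.7,0],0],[0,[0.1,-0.7,0],0],[0,[0.1,-0.7,0],0],[0,[0.1,-0.7,0],0],[0,[0.1,-0.7,0],0],[0,[0.1,-0.7,0],0],[0,[0.1,-0.7,0],0],[0,[0.1,-0.7,0],0],[0,[0.1,-0.7,0],0],[0,[0.1,-0.7,0],0],[0,[0.1,-0.7,0],0]]' 10
python3 -m jog '[[0,[0.1,-0.7,0],0],[0,[0.1,-0.7,0],0],[0,[0.1,-0.7,0],0],[0,[0.1,-0.7,0],0],[0,[0.1,-0.7,0],0],[0,[0,-0.3,0],0],[0,[0,0,0],0],[0,[0,0,0],0]]'
```

```text
clock: 2.8
eef_pos: [388.3, 3.6, 170.1]
eef_rot: [-3.142, -0.001, -0.137]
wrist_force: [0.1, -1.4, -0.2]
finger_gap: 1.0
finger_force: 0.0
clock: 3.6
eef_pos: [438.5, 186.2, 169.7]
eef_rot: [3.141, 0.0, -0.137]
wrist_force: [-0.1, -0.3, 0.1]
finger_gap: 0.4
finger_force: 0.0
```

```bash
python3 - <<'E'
from cell import *
import cv2
print(read_state()["eef_pos"],read_state()["eef_rot"])
cv2.imwrite("pics/w1.png",camera("wrist")[:,:,::-1])
for r in regions_of("wrist","left_drawer_handle"): print(r["conf"],r["rect"])
E
```

```text
[438.53018534 186.24622154 169.74111299] [ 3.14123492e+00  2.86912643e-04 -1.36853605e-01]
0.64 [124.3, 112.8, 170.7, 144.9]
```

View pics/w1.png

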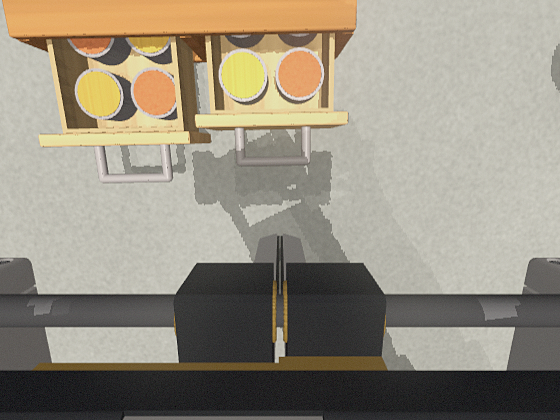

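The wrist view shows the right bar from (237,162) to (308,160) and the left bar from (101,181) to (170,178). Nothing stands in front of either.

```bash
python3 - <<'E'
from cell import *
import numpy as np
from scipy.spatial.transform import Rotation as R
c=calibration("wrist");p=np.array([438.5,186.2,169.7]);r=R.from_euler("xyz",[3.1412,.0003,-.1369]).as_matrix()
H=c["hand_eye"]
def f(u,z=60):
    d=r@H[:3,:3]@np.linalg.solve(c["mtx"],[*u,1]);o=p+r@H[:3,3];return o+d*(z-o[2])/d[2]
for u in((237,162),(308,160),(101,181),(170,178)):
    P=f(u);print(P.round(1),(r.T@(P-p)).round(1))
# face top corners z=94
for u in((196,127),(348,123),(41,146),(195,142)): print(f(u,94).round(1))
E
```

```text
[488.7 226.2  60. ] [ 44.3 -46.5 109.7]
[480.5 150.3  60. ] [ 46.5  29.8 109.7]
[488.6 376.7  60. ] [  23.7 -195.6  109.6]
[481.6 301.4  60. ] [  27.  -120.   109.6]
[527.6 253.8  94. ]
[511.9 112.2  94. ]
[530.5 403.3  94. ]
[514.3 257.5  94. ]
```

```bash
python3 -m jog '[[0,[0,-0.17,0.2],-0.009],[0,[0,0,0.4],0],[0,[0,0,0.5],0],[0,[0,0,0.5],0],[0,[0,0,0.5],0],[0,[0,0,0.3],0],[0,[0,0,0.2],0],[0,[0,0,0],0]]'
python3 -m jog '[[0,[0.2,0,0],0],[0,[0.2,0,0],0],[0,[0.1,0,0],0],[0,[0.1,0,0],0],[0,[0.1,0,0],0],[0,[0.1,0,0],0],[0,[0.1,0,0],0],[0,[0.1,0,0],0],[0,[0.1,0,0],0],[0,[0,0,0],0]]'
```

```text
clock: 4.5
eef_pos: [439.3, 195.0, 38.6]
eef_rot: [3.141, 0.002, -0.109]
wrist_force: [-0.1, -1.1, 1.1]
finger_gap: 0.2
finger_force: 0.0
clock: 5.5
eef_pos: [495.1, 189.3, 39.8]
eef_rot: [-3.142, -0.0, -0.109]
wrist_force: [0.1, -0.6, -0.5]
finger_gap: 0.0
finger_force: 0.0
```

```bash
python3 -m jog '[[0,[0.1,0,0],0],[0,[0.15,0,0],0],[0,[0.15,0,0],0],[0,[0.15,0,0],0]]'; python3 -c "
from cell import *
import cv2
cv2.imwrite('pics/w2.png',camera('wrist')[:,:,::-1])"
```

```text
clock: 5.9
eef_pos: [522.5, 186.3, 39.9]
eef_rot: [3.142, 0.0, -0.109]
wrist_force: [-2.2, 0.5, 2.0]
finger_gap: 0.3
finger_force: 1.2
```

View pics/w2.png

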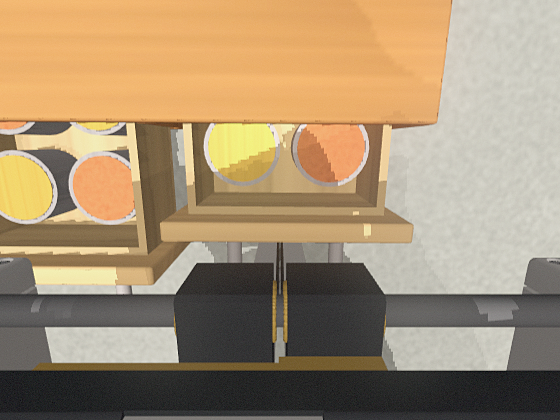

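The right drawer is moving and the finger is centred behind the bar. The cabinet's front edge is at row 124 and the drawer face's top is at rows 222 to 241. I'll work out how far it still has to go.

```bash
cat > w.py <<'E'
from cell import *
import numpy as np
from scipy.spatial.transform import Rotation as R
c=calibration("wrist");H=c["hand_eye"]
def f(p,e,u,z):
    r=R.from_euler("xyz",e).as_matrix();d=r@H[:3,:3]@np.linalg.solve(c["mtx"],[*u,1]);o=np.array(p)+r@H[:3,3];P=o+d*(z-o[2])/d[2];return P.round(1),(r.T@(P-p)).round(1)
E
python3 - <<'E'
from w import *
p=[522.5,186.3,39.9];e=[3.1416,0,-.109]
for u,z in(((186,124),100),((435,124),100),((162,241),94),((411,241),94),((281,222),94)):print(f(p,e,u,z))
E
```

```text
(array([602. , 225.3, 100. ]), array([ 74.8, -47.4, -60.1]))
(array([588.6, 102. , 100. ]), array([ 74.9,  76.6, -60.1]))
(array([541.1, 252. ,  94. ]), array([ 11.3, -67.4, -54.1]))
(array([525.9, 111.8,  94. ]), array([ 11.5,  73.7, -54.1]))
(array([544.9, 183.8,  94. ]), array([ 22.6,   0. , -54.1]))
```

The face has moved only about 14 mm, and the finger seems to be near the face rather than the bar. I'll check from the fixed cameras before going on.

```bash
python3 - <<'E'
from h import *
import cv2,w
im={n:camera(n)[:,:,::-1] for n in C}
for n in C: print(n,proj(n,[522.5,186.3,40]),proj(n,[522.5,186.3,94]))
print(w.f([522.5,186.3,39.9],[3.1416,0,-.109],(150,283),94),read_state()["wrist_force"])
r=lambda i,x,y:cv2.resize(i[y:y+150,x:x+100],(400,600),interpolation=cv2.INTER_CUBIC)
cv2.imwrite("pics/crop2.png",np.hstack([r(im["scene"],350,170),r(im["side"],220,265)]))
E
```

```text
scene [384.24548156 242.69589534] [388.12073799 232.75239093]
side [270.36958229 342.98384342] [269.78198076 327.89331854]
(array([516.3, 264.1,  94. ]), array([-14.6, -76.7, -54.1])) [ 0.47727543 -0.2936618  -0.45192975]
```

View pics/crop2.png

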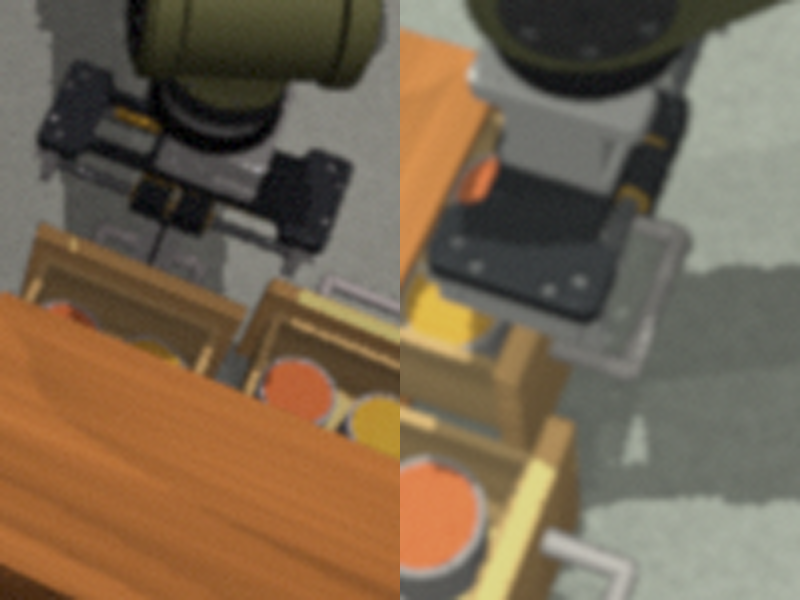

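The side view shows the right bar behind the fingers, at crop (635-690, 240-365), so the tip is inside the handle loop and pressing on the face. Face pushing is allowed. I'll back off 3 mm, rise straight up until the tip is above the bar at about z 77, and push the face from there so nothing can hook.

```bash
python3 -m jog '[[0,[-0.06,0,0],0],[0,[0,0,-0.2],0],[0,[0,0,-0.3],0],[0,[0,0,-0.24],0],[0,[0,0,0],0]]'
python3 -m jog '[[0,[0.1,0,0],0],[0,[0.1,0,0],0],[0,[0.15,0,0],0],[0,[0.15,0,0],0],[0,[0.15,0,0],0],[0,[0.15,0,0],0],[0,[0.1,0,0],0],[0,[0.06,0,0],0]]'
```

```text
clock: 6.55
eef_pos: [519.9, 187.0, 79.1]
eef_rot: [-3.14, -0.003, -0.109]
wrist_force: [0.4, -1.1, 0.2]
finger_gap: 0.4
finger_force: 0.0
clock: 7.35
eef_pos: [567.2, 181.4, 76.7]
eef_rot: [3.142, 0.0, -0.109]
wrist_force: [0.1, -0.6, -0.4]
finger_gap: 0.4
finger_force: 0.0
```

```bash
python3 -m jog '[[0,[0.06,0,0],0],[0,[0.06,0,0],0]]'; python3 -m jog '[[0,[0.04,0,0],0],[0,[0.04,0,0],0]]'
```

```text
clock: 7.55
eef_pos: [572.8, 180.8, 76.9]
eef_rot: [-3.142, 0.0, -0.109]
wrist_force: [-0.8, 0.6, 0.0]
finger_gap: 0.5
finger_force: 0.0
clock: 7.75
eef_pos: [576.8, 180.4, 76.9]
eef_rot: [-3.142, -0.0, -0.109]
wrist_force: [-0.4, -0.0, -0.0]
finger_gap: 0.6
finger_force: 0.0
```

```bash
python3 -m jog '[[0,[0.04,0,0],0],[0,[0.04,0,0],0]]'; python3 -m jog '[[0,[0.04,0,0],0],[0,[0.04,0,0],0]]'; python3 -c "
from cell import *
import cv2
cv2.imwrite('pics/w3.png',camera('wrist')[:,:,::-1]);print(read_state()['wrist_force'])"
```

```text
clock: 7.95
eef_pos: [580.8, 179.9, 76.9]
eef_rot: [-3.142, -0.0, -0.109]
wrist_force: [0.3, -0.9, -0.1]
finger_gap: 0.4
finger_force: 0.0
clock: 8.15
eef_pos: [584.8, 179.5, 76.9]
eef_rot: [3.142, -0.0, -0.109]
wrist_force: [0.2, 0.4, -0.2]
finger_gap: 0.8
finger_force: 0.0
[-0.33912354 -0.0809492   0.26318216]
```

View pics/w3.png

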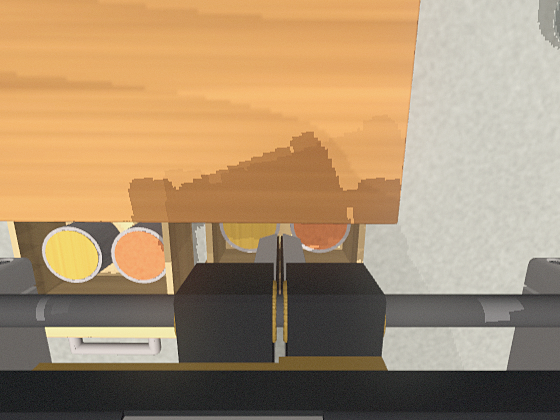

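The fingers are now over the drawer's inside, having passed above the face without force. So the tip must be higher than the pose says. I'll rise clear and measure the real fingertip with both fixed cameras.

```bash
python3 -m jog '[[0,[0,0,-0.2],0],[0,[0,0,-0.4],0],[0,[0,0,-0.4],0],[0,[0,0,-0.4],0],[0,[-0.4,0,-0.3],0],[0,[-0.6,0,0],0],[0,[-0.6,0,0],0],[0,[-0.6,0,0],0],[0,[-0.6,0,0],0],[0,[-0.3,0,0],0],[0,[0,0,0],0],[0,[0,0,0],0]]'
python3 - <<'E'
from h import *
import cv2
s=read_state();P=s["eef_pos"];print(P)
im={n:camera(n)[:,:,::-1].copy() for n in C}
out=[]
for n in C:
    q=proj(n,P);x,y=int(q[0])-60,int(q[1])-70;print(n,q,x,y)
    x=min(max(x,0),410);y=min(max(y,0),250);print(x,y)
    t=cv2.resize(im[n][y:y+170,x:x+113],(400,600),interpolation=cv2.INTER_CUBIC)
    k=((q-[x,y])*3.53).astype(int);cv2.drawMarker(t,tuple(int(v) for v in k),(255,0,255),0,14,1);out.append(t)
cv2.imwrite("pics/crop3.png",np.hstack(out))
E
```

```text
clock: 9.4
eef_pos: [431.1, 196.4, 162.6]
eef_rot: [-3.141, -0.001, -0.109]
wrist_force: [-0.0, -1.6, -0.2]
finger_gap: 0.7
finger_force: 0.0
[431.08158886 196.44921445 162.63704535]
scene [404.93286139 192.18466082] 344 122
344 122
side [322.64577678 322.88465793] 262 252
262 250
```

View pics/crop3.png

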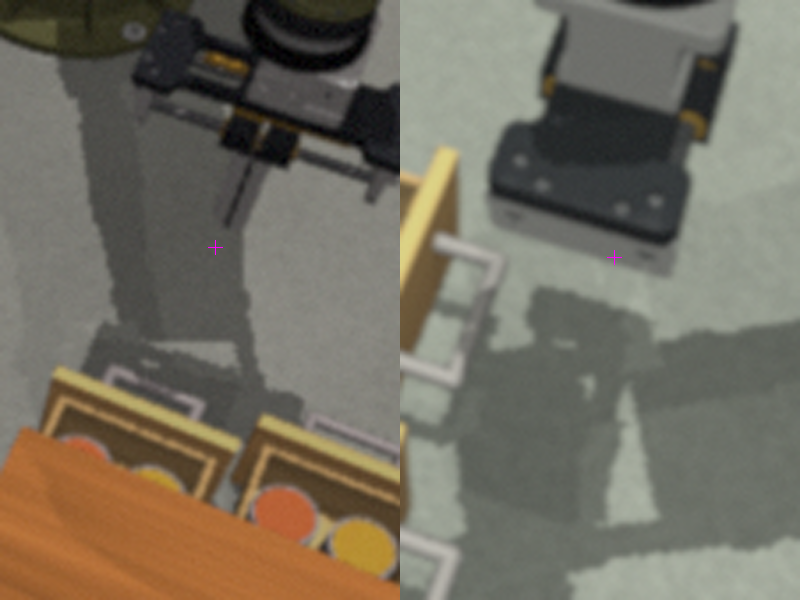

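The fingertip shows at crop (232,228) = scene (409.7,186.6), short of the projected TCP. I'll compute the difference.

```bash
python3 - <<'E'
from h import *
for z in range(0,60,10): print(z,proj("scene",[431.1,196.4,162.6+z]).round(1))
# right drawer bar / face now, scene crop3 -> px
for nm,(x,y),z in(("Rbar",(155,393),60),("RfaceTopFrontL",(240,440),94),("RfaceTopFrontR",(57,368),94),("Lface",(262,416),94)):
    print(nm,onz("scene",(344+x/3.53,122+y/3.53),z).round(1))
E
```

```text
0 [404.9 192.2]
10 [405.8 189.9]
20 [406.7 187.6]
30 [407.7 185.2]
40 [408.6 182.8]
50 [409.6 180.4]
Rbar [502.5 188.   60. ]
RfaceTopFrontL [542.2 253.1  94. ]
RfaceTopFrontR [528.3 111.9  94. ]
Lface [516.7 264.4  94. ]
```

The fingertips end about 25 to 30 mm above the reported TCP. That explains it passing over the bar at z 40 and over the face at z 77. The right drawer now stands about 52 mm out. I'll go down to a reported z of about 12 (real tip about 40) in front of the bar and push on the bar.

```bash
python3 -m jog '[[0,[0,0,0.2],0],[0,[0,0,0.5],0],[0,[0,0,0.5],0],[0,[0,0,0.5],0],[0,[0,0,0.5],0],[0,[0,0,0.4],0],[0,[0,0,0.2],0],[0,[0,0,0.1],0],[0,[0,0,0.1],0],[0,[0,0,0],0],[0,[0.3,0,0],0],[0,[0.3,0,0],0],[0,[0.2,0,0],0],[0,[0.1,0,0],0],[0,[0.1,0,0],0],[0,[0.1,0,0],0],[0,[0.1,0,0],0]]'; python3 -m jog '[[0,[0.1,0,0],0],[0,[0.1,0,0],0],[0,[0.1,0,0],0],[0,[0.1,0,0],0],[0,[0.1,0,0],0]]'
```

```text
clock: 11.2
eef_pos: [490.1, 189.8, 11.9]
eef_rot: [3.141, 0.001, -0.109]
wrist_force: [-1.9, -0.6, 1.6]
finger_gap: 0.5
finger_force: 1.2
clock: 11.7
eef_pos: [515.4, 187.0, 11.8]
eef_rot: [3.141, 0.0, -0.109]
wrist_force: [-3.1, -0.7, 0.7]
finger_gap: 0.7
finger_force: 1.1
```

```bash
python3 -m jog '[[0,[0.1,0,0],0],[0,[0.1,0,0],0],[0,[0.08,0,0],0]]'; python3 -m jog '[[0,[0.06,0,0],0],[0,[0.06,0,0],0]]'; python3 -m jog '[[0,[0.04,0,0],0],[0,[0.04,0,0],0]]'
```

```text
clock: 12.0
eef_pos: [529.3, 185.5, 11.8]
eef_rot: [3.141, 0.0, -0.109]
wrist_force: [-2.3, -1.0, 1.2]
finger_gap: 0.8
finger_force: 1.1
clock: 12.2
eef_pos: [535.1, 184.9, 11.8]
eef_rot: [3.141, 0.0, -0.109]
wrist_force: [-2.6, -1.6, 0.3]
finger_gap: 0.6
finger_force: 1.1
clock: 12.4
eef_pos: [536.0, 184.7, 11.6]
eef_rot: [3.14, 0.007, -0.109]
wrist_force: [-33.6, 0.3, 21.9]
finger_gap: 0.6
finger_force: 16.8
```

The right drawer is shut: 34 N against the hard stop at x 536. I'll back off and shift sideways to the left drawer.

```bash
python3 -m jog '[[0,[-0.1,0,0],0],[0,[-0.3,0,0],0],[0,[-0.4,0,0],0],[0,[-0.4,0,0],0],[0,[-0.4,0,0],0],[0,[-0.4,0,0],0],[0,[0,-0.3,0],0],[0,[0,-0.5,0],0],[0,[0,-0.6,0],0],[0,[0,-0.6,0],0],[0,[0,-0.5,0],0],[0,[0,-0.4,0],0],[0,[0,0,0],0],[0,[0.2,0,0],0],[0,[0.2,0,0],0],[0,[0.1,0,0],0],[0,[0.1,0,0],0],[0,[0.1,0,0],0],[0,[0.1,0,0],0]]'; python3 -m jog '[[0,[0.1,0,0],0],[0,[0.15,0,0],0],[0,[0.15,0,0],0],[0,[0.15,0,0],0],[0,[0.15,0,0],0]]'
```

```text
clock: 14.3
eef_pos: [495.3, 334.7, 11.8]
eef_rot: [3.141, 0.0, -0.109]
wrist_force: [-2.1, -1.6, 0.8]
finger_gap: 0.5
finger_force: 1.1
clock: 14.8
eef_pos: [530.4, 331.2, 11.8]
eef_rot: [3.141, 0.0, -0.109]
wrist_force: [-3.6, -1.6, -0.1]
finger_gap: 0.1
finger_force: 1.2
```

```bash
python3 -m jog '[[0,[0.1,0,0],0],[0,[0.1,0,0],0],[0,[0.06,0,0],0],[0,[0.06,0,0],0]]'; python3 -m jog '[[0,[0.06,0,0],0],[0,[0.05,0,0],0]]';
```

```text
clock: 15.2
eef_pos: [545.8, 329.6, 11.8]
eef_rot: [3.142, 0.0, -0.109]
wrist_force: [-3.1, -1.2, -0.1]
finger_gap: 0.5
finger_force: 1.1
clock: 15.4
eef_pos: [551.3, 329.0, 11.8]
eef_rot: [3.142, 0.0, -0.109]
wrist_force: [-2.0, -1.1, -0.2]
finger_gap: 0.6
finger_force: 1.1
```

```bash
python3 -m jog '[[0,[0.04,0,0],0],[0,[0.04,0,0],0]]'; python3 -c "
from cell import *
print(read_state()['wrist_force'])"
```

```text
clock: 15.6
eef_pos: [552.9, 328.8, 11.7]
eef_rot: [3.14, 0.005, -0.109]
wrist_force: [-27.5, -1.7, 13.2]
finger_gap: 0.9
finger_force: 13.8
[-27.45511853  -1.69751236  13.16217845]
```

Both drawers are against their stops. I'll retreat, rise and travel over to the lid.

```bash
python3 -m jog '[[0,[-0.1,0,0],0],[0,[-0.3,0,0],0],[0,[-0.5,0,0],0],[0,[-0.5,0,0],0],[0,[-0.5,0,0],0],[0,[-0.2,0,-0.3],0],[0,[0,0,-0.5],0],[0,[0,0,-0.6],0],[0,[0,0,-0.6],0],[0,[0,0,-0.6],0],[0,[0,0,-0.5],0],[0,[0,0,-0.3],0],[0,[0,0,-0.2],0]]'; python3 -m jog '[[0,[0.1,0.3,0],0],[0,[0.1,0.6,0],0],[0,[0.15,0.65,0],0],[0,[0.15,0.65,0],0],[0,[0.15,0.65,0],0],[0,[0.15,0.65,0],0],[0,[0.15,0.65,0],0],[0,[0.15,0.65,0],0],[0,[0.15,0.65,0],0],[0,[0.15,0.65,0],0],[0,[0.15,0.65,0],0],[0,[0.15,0.65,0],0],[0,[0.15,0.65,0],0],[0,[0.15,0.65,0],0],[0,[0.15,0.65,0],0],[0,[0.15,0.65,0],0],[0,[0,0.65,0],0],[0,[0,0.65,0],0],[0,[0,0.65,0],0],[0,[0,0.2,0],0]]'
python3 - <<'E'
from w import *
import cv2
s=read_state();p,e=s["eef_pos"],s["eef_rot"];print(p,e)
im=camera("wrist");cv2.imwrite("pics/w4.png",im[:,:,::-1])
for r in regions_of("wrist","lid_top"): print(r["conf"],r["rect"],f(p,e,r["rect"][:2],130))
E
```

```text
clock: 16.9
eef_pos: [451.3, 340.4, 193.6]
eef_rot: [-3.14, -0.002, -0.109]
wrist_force: [-0.2, 0.2, -0.7]
finger_gap: 0.2
finger_force: 0.0
clock: 18.9
eef_pos: [497.5, -279.3, 190.5]
eef_rot: [-3.141, 0.001, -0.112]
wrist_force: [0.3, 1.2, -0.0]
finger_gap: 0.4
finger_force: 0.0
[ 497.4966872  -279.31975768  190.49019195] [-3.14132374e+00  1.47199892e-03 -1.11530657e-01]
0.7 [472.8, 156.8, 81.8, 80.2] (array([ 530.3, -458.9,  130. ]), array([ 52.7, 174.9,  60.4]))
0.64 [365.0, 161.5, 92.3, 94.6] (array([ 536.8, -361.4,  130. ]), array([48.3, 77.2, 60.4]))
```

View pics/w4.png

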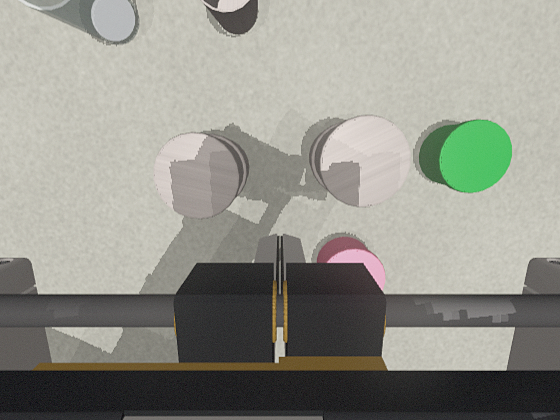

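In the wrist view the wanted lid is at (365,161), between the seated stack at (200,175) and the green tin at (470,156). It measures (537,-361), which agrees with the first fix. I'll move above it and go down.

```bash
python3 -m jog '[[0,[0.2,0.3,0],0],[0,[0.3,0.5,0],0],[0,[0.3,0.5,0],0],[0,[0.15,0.23,0],0],[0,[0,0,0],0],[0,[0,0,0.4],0],[0,[0,0,0.5],0],[0,[0,0,0.3],0],[0,[0,0,0.2],0],[0,[0,0,0.1],0],[0,[0,0,0],0]]'; python3 -m jog '[[0,[0,0,0.06],0],[0,[0,0,0.06],0]]'
```

```text
clock: 20.1
eef_pos: [538.0, -357.3, 116.9]
eef_rot: [-3.142, 0.0, -0.109]
wrist_force: [0.5, 0.4, 0.3]
finger_gap: 0.4
finger_force: 0.0
clock: 20.3
eef_pos: [538.3, -357.8, 111.4]
eef_rot: [3.141, -0.001, -0.109]
wrist_force: [0.0, 0.3, -0.2]
finger_gap: 0.2
finger_force: 0.0
```

```bash
for i in 1; do :; done; python3 -m jog '[[0,[0,0,0.06],0],[0,[0,0,0.06],0]]'; python3 -m jog '[[0,[0,0,0.04],0],[0,[0,0,0.04],0]]';  python3 -m jog '[[0,[0,0,0.04],0],[0,[0,0,0.04],0]]'
```

```text
clock: 20.5
eef_pos: [538.0, -357.7, 104.7]
eef_rot: [3.141, -0.0, -0.109]
wrist_force: [-0.6, -0.5, 0.0]
finger_gap: 0.4
finger_force: 0.0
clock: 20.7
eef_pos: [538.0, -357.6, 100.7]
eef_rot: [-3.142, 0.0, -0.109]
wrist_force: [-0.5, 0.2, 0.4]
finger_gap: 0.9
finger_force: 0.0
clock: 20.9
eef_pos: [538.0, -357.6, 96.7]
eef_rot: [3.142, -0.0, -0.109]
wrist_force: [1.0, 0.3, 0.2]
finger_gap: 0.7
finger_force: 0.0
```

```bash
python3 -m jog '[[0,[0,0,0.04],0],[0,[0,0,0.04],0]]'; python3 -m jog '[[0,[0,0,0.04],0],[0,[0,0,0.04],0]]'
```

```text
clock: 21.1
eef_pos: [538.1, -357.7, 93.6]
eef_rot: [3.141, -0.001, -0.109]
wrist_force: [-1.8, 1.8, 7.5]
finger_gap: 0.4
finger_force: 3.5
clock: 21.3
eef_pos: [538.1, -357.7, 89.6]
eef_rot: [3.141, -0.001, -0.109]
wrist_force: [-3.0, 1.6, 6.8]
finger_gap: 0.4
finger_force: 3.5
```

```bash
python3 -m jog '[[0,[0,0,0.04],0],[0,[0,0,0.03],0]]'; python3 -m jog '[[0,[0,0,0.03],0],[0,[0,0,0.03],0]]'
```

```text
clock: 21.5
eef_pos: [538.1, -357.7, 86.1]
eef_rot: [3.141, -0.001, -0.109]
wrist_force: [-1.6, 2.7, 7.0]
finger_gap: 0.5
finger_force: 3.4
clock: 21.7
eef_pos: [538.5, -357.9, 84.5]
eef_rot: [3.14, -0.002, -0.109]
wrist_force: [-6.0, 6.2, 25.9]
finger_gap: 1.0
finger_force: 12.5
```

26 N marks the lid's hard stop. I'll lift off, move clear and check everything.

```bash
python3 -m jog '[[0,[0,0,0.01],0],[0,[0,0,-0.1],0],[0,[0,0,-0.3],0],[0,[0,0,-0.5],0],[0,[0,0,-0.5],0],[0,[0,0,-0.5],0],[0,[0,0,-0.4],0],[0,[-0.4,0,0],0],[0,[-0.6,0,0],0],[0,[-0.6,0,0],0],[0,[-0.6,0,0],0],[0,[-0.6,0,0],0],[0,[-0.6,0,0],0],[0,[-0.3,0,0],0],[0,[0,0,0],0]]'
python3 - <<'E'
from h import *
import cv2
im={n:camera(n)[:,:,::-1] for n in C}
r=lambda i,x,y,w,h:cv2.resize(i[y:y+h,x:x+w],(400,300),interpolation=cv2.INTER_CUBIC)
a,b=im["scene"],im["side"]
cv2.imwrite("pics/crop4.png",np.vstack([np.hstack([r(a,145,140,150,150),r(b,265,115,120,90)]),np.hstack([r(a,310,215,180,150),r(b,80,250,226,170)])]))
E
```

```text
clock: 23.2
eef_pos: [353.0, -337.7, 198.0]
eef_rot: [3.141, -0.001, -0.11]
wrist_force: [-0.5, 0.4, 0.5]
finger_gap: 0.6
finger_force: 0.0
```

View pics/crop4.png

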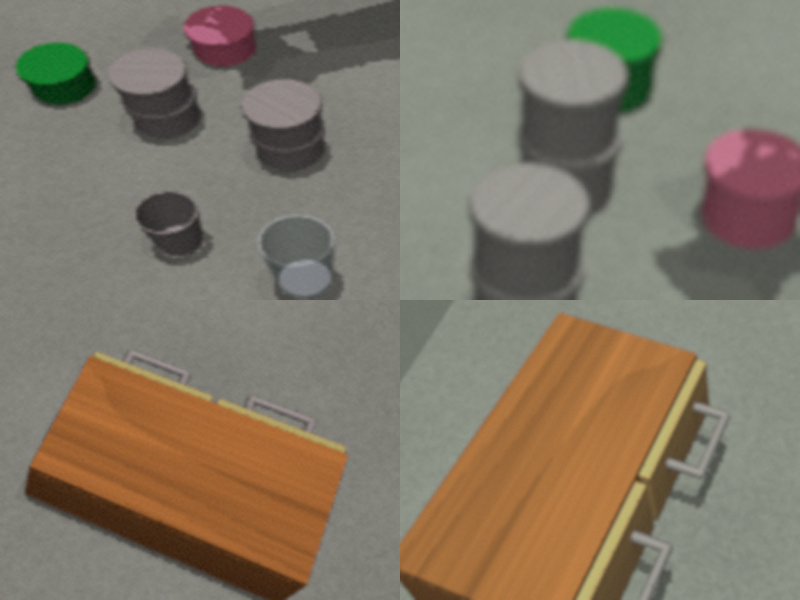

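The crops show both drawers flush, with their faces in line at crop (150,375) and (280,425). The lid is seated with no collar showing, at (573,75). The tins, glass and tumbler have not moved, and the hand is clear.

```bash
python3 -c "
from cell import *
print(sign_off())"
```

```text
the job is handed in; nothing more can be done
None
```

Both drawers are fully shut and the proud lid is pressed down onto its tin; each met its hard stop, the final pictures agree, nothing else moved, and the job was handed in at about 23 s with the hand clear.

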